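# Nudge the stage plate into the light base and swing the clip over it

## Robot

A 6-joint arm with a two-finger parallel gripper is mounted at the origin on the work surface. World frame = base frame: x ahead of the robot, y to its left, z up, the work surface at z = 0. Lengths are in m, angles in rad, forces in N, time in s.
With the tool pointing down it reaches from about 0.25 to 0.725 m from the base axis. Payload 4 kg.
Tool frame: the origin (TCP) lies midway between the tips of the shut fingers; the grasp point (between the pads) lies 19 mm behind it; z points along the fingers, y is the line along which they close (so a half turn about z gives the same grasp; the last joint's range is limited). The gripper opens to 85 mm and grips with 20 to 120 N. Pads are 22 mm wide; open, the fingers measure 114 mm over their backs; the gripper's body (76 mm by 85 mm) begins 54 mm behind the grasp point. The pads swing forward as they close: fully open they stand 13 mm farther back than shut.
Start: joints at [1.279, 0.241, 0.005, 1.335, 0, 1.571], TCP at [0.144, 0.479, 0.231] pointing down, gripper open.
Joint ranges: [-2.72, 2.72], [-1.05, 1.87], [-1.09, 1.28], [-1.99, 2.15], [-1.42, 1.44], [-3.14, 3.14]. Speed limits (rad/s): [2.79, 2.79, 3.14, 3.14, 3.14, 3.14].

## Interface

Orientations are given as a unit quaternion [x, y, z, w].
In Python, from workcell import monitor, vision, job gives the robot as it stands.
- The arm moves only by the tool move_arm, never from a script. Its argument "moves" is a list that holds one entry, the list of rows, each a list of 5 numbers: the shift along the world's x, y, z in m, then the turn about the world's z in degrees, then the opening in per cent of the stroke, from 0 (shut) to 100 (fully open). In form: [[[x, y, z, turn, gripper], ...]]. A call has 1 to 5 rows; each row is the pose to reach, as a shift and turn from the pose commanded when the call began; what a row does not reach only later rows make up. A row lasts 1/8 s, in which the tool goes at most 62.5 mm and 10.7 degrees, less where a joint would pass 70% of its speed; a pose out of reach is approached as far as the arm can. A call with a gripper value outside its range is refused whole. The fingers move at their own pace and stop on an object; the grip force is fixed at half the most. Time passes only in rows, so rows that repeat a pose let the fingers close. It gives the time, the measured TCP pose, the force, the opening and the grip force at its end, in the units of the state.
- monitor.get_obs(): the state, without advancing time (a new reading comes with each control period).
- vision.camera(name): name is "scene" or "top" or "wrist"; returns a dict with "color" (384x512x3 uint8, red, green, blue), "camera_matrix" (3x3 intrinsics, pixels), "eye" and "attitude" of the camera in the world; the wrist camera has in their place "hand_eye" (4x4, takes a point from camera to tool coordinates, whose origin is the TCP and whose axes are the flange's). Camera axes: x right, y up, looking along -z (the intrinsics and any distortion apply to the point x, -y, -z); pixel columns grow to the right and rows downward; lengths in m; the calibration is good to about 2 mm. A picture is of the moment at which its call begins: read the wrist's pose just before it. There is no depth.
- job.job_done(): hands the job in; it is judged then, once.
The state is a dict: "clock": time; "joint_pos": joint angles; "joint_vel": joint speeds; "tau": joint torques, N m; "eef_pos": TCP position; "tool_rot": TCP orientation; "ft_force": force on the tool from outside, world axes, zero at the start; "ft_torque": the same for the moment, N m; "grip_width": finger opening in m; "grasp_force": force on a finger pad.
Only numpy, scipy, OpenCV 4.12 (cv2) and the standard library are available. Lean on these libraries where they do the work, as an engineer would, in place of code of your own. Each camera call takes 0.05 s, during which the arm holds its last target. There are 200 camera calls.

## Task

The round white stage plate lies loose on top of the microscope light base: nudge it with the fingertips across the base's top until it drops flat and fully home into its round recess, then push the steel clip by its upright pin until it has swung round over the plate as far as it goes. The plate is glass: only push or press it, gently, never pick it up, and leave everything else as it stands.

Things in the scene. Friction and masses are not known exactly. Their poses are not given: they have to be found in the camera images.
- stand: light base, fixed to the table: a cream block 140 x 240 x 40 mm (x, y, z) with a flat top 40 mm above the table and a dark foot; origin at the centre of its underside, z up. Its round blind recess, 64 mm across and 8 mm deep with a 1 mm chamfered mouth and a dark floor, is centred at x = 0, y = -50 mm.
- seat (a point): centre of the recess's floor, 8 mm below the light base's top; axes as the light base's. The plate's origin is here when it is home.
- plate: stage plate: loose white opal glass disc, 60 mm across, 8 mm thick, rounded 1 mm edges, about 57 g, slides freely; starts flat on the light base's top towards its +y end. Origin at the centre of its underside, z up; its top is flush with the light base's top when home.
- clip (a joint): swing angle of the clip, a flat steel arm on an upright pivot on the light base's top at x = 0, y = -98 mm in the light base's frame. The arm is 12 mm wide, 47 mm long, its underside 4 mm and its top 8 mm above the light base's top. 0: the arm points along the light base's -x; grows towards +y (clockwise from above); 1.57 rad (the stop): the arm points along +y, over the recess. Starts between 0 and 0.3. It stays where it is left and takes about 1 N at the pin to move.
- clip_pin (a point): centre of the top of the clip's upright pin, 10 mm across, 44 mm from the pivot, its top 32 mm above the light base's top (it stands from the arm's top, 24 mm tall). It moves with the clip.
- objective: microscope objective lens, steel barrel 28 mm across, 40 mm tall, standing loose on the light base in the corner behind the clip's pivot; origin at the centre of its underside. Leave it alone.
- dropper: brown glass dropper bottle, 32 mm across, 75 mm tall, standing on the table beyond the light base; origin at the centre of its underside. Leave it alone.
- dish: open glass dish, 90 mm across, 16 mm tall, on the table beyond the light base; origin at the centre of its underside. Leave it alone.
- slidebox: grey slide box, 80 x 100 x 32 mm (x, y, z), on the table off the light base's +y end; origin at the centre of its underside. Leave it alone.
- marker: marker pen lying along its y axis, 112 mm long, 18 mm across, on the table between robot and light base; origin under its middle. Leave it alone.
- jar: glass jar with black lid, 48 mm across, 60 mm tall, on the table off the light base's -y end; origin at the centre of its underside. Leave it alone.
Things that resemble listed ones, but are neither listed nor needed, are in the scene too. Of the things like the plate, leave any that is brown or green; of the rest the smaller one is meant.

How it is judged:
By the outcome, as a careful person would: the job done as asked, in the order asked, and still so for the second after the job is handed in, with the robot touching nothing.
It also fails if it takes over 51 s, if anything falls off the work surface, if the arm or the gripper's body presses on something with over 40 N, if the wrist force passes 120 N, or if a joint passes its speed limit or range.

## Working session

There is one attempt and no reset: what is moved stays moved. The work goes in short steps, Python scripts to look and compute and a tool call to move; the robot and the scene stay as the last step left them, time stands still between calls to the robot, and variables do not carry over. Pictures are saved under pics/ and viewed, at most 10 in all, crops included, and the job is handed in when it is done.

Besides the shell and the picture viewer there is one more tool, called after ">>>" by a JSON object that holds its "method" and its "body". move_arm: Moves the arm, as the interface text tells. Its arguments: {"type":"object","properties":{"moves":{"type":"array","items":{"type":"array","items":{"type":"array","items":{"type":"number"}}}}},"required":["moves"]}

```bash
mkdir -p pics
cat > h.py <<'E'
import numpy as np, cv2
from scipy.spatial.transform import Rotation as R
from workcell import monitor, vision, job
def snap(n):
    o=monitor.get_obs(); c=vision.camera(n); 
    return o,c
def pose(o,c):
    if 'eye' in c:
        a=np.array(c['attitude']); 
        Rm=a if a.shape==(3,3) else R.from_quat(a).as_matrix()
        return Rm,np.array(c['eye'])
    T=np.eye(4);T[:3,:3]=R.from_quat(o['tool_rot']).as_matrix();T[:3,3]=o['eef_pos']
    M=T@np.array(c['hand_eye']);return M[:3,:3],M[:3,3]
def ray(P,K,u,v,z):
    Rm,e=P; d=np.linalg.inv(K)@[u,v,1]; d=Rm@[d[0],-d[1],-d[2]]
    return e+d*(z-e[2])/d[2]
def proj(P,K,X):
    Rm,e=P; p=Rm.T@(np.array(X)-e); q=np.array(K)@[p[0],-p[1],-p[2]]; return q[:2]/q[2]
E
python3 - <<'E'
from h import *
import pickle
for n in ['top','scene']:
    o,c=snap(n); print(n,{k:v for k,v in c.items() if k!='color'})
    pickle.dump((o,c),open(n+'.pkl','wb'))
    cv2.imwrite(f'pics/{n}0.png',cv2.resize(c['color'][:,:,::-1],None,fx=1.5,fy=1.5,interpolation=cv2.INTER_CUBIC))
print(o)
E
```

```text
top {'camera_matrix': array([[366.34049806,   0.        , 248.37086232],
       [  0.        , 366.34049806, 191.72980317],
       [  0.        ,   0.        ,   1.        ]]), 'eye': array([0.3522812 , 0.06138149, 0.94834013]), 'attitude': array([-0.06930754,  0.07807021,  0.72948284, -0.67598543])}
scene {'camera_matrix': array([[431.89235476,   0.        , 258.4835646 ],
       [  0.        , 431.89235476, 199.72007294],
       [  0.        ,   0.        ,   1.        ]]), 'eye': array([1.0894208 , 0.08750272, 0.71662723]), 'attitude': array([0.22508753, 0.24235822, 0.68742824, 0.64656052])}
{'clock': 0.05, 'joint_pos': array([ 1.27903450e+00,  2.41419197e-01,  3.75169883e-03,  1.33521450e+00,
       -2.05840887e-06,  1.57083300e+00]), 'joint_vel': array([ 0.0008499 ,  0.0008269 ,  0.00014393, -0.00087561, -0.00232434,
       -0.00026591]), 'tau': array([ 1.20863922e-03, -3.73491526e+01,  2.53292692e+01,  1.09524233e-02,
        1.07927760e-04, -1.60350581e-06]), 'eef_pos': array([0.14364086, 0.47827059, 0.23042035]), 'tool_rot': array([ 1.45382106e-01,  9.89375033e-01, -1.03191136e-03, -1.50553623e-04]), 'ft_force': array([ 0.04174593,  0.33661763, -0.38988125]), 'ft_torque': array([0.04789113, 0.01209199, 0.04658783]), 'grasp_force': 0.0, 'grip_width': 0.08537808461362241}
```

View pics/top0.png

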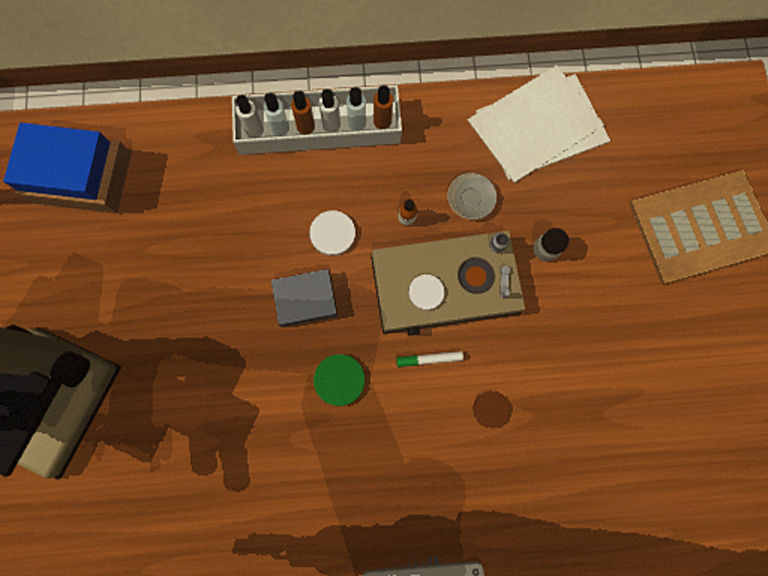

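View pics/scene0.png

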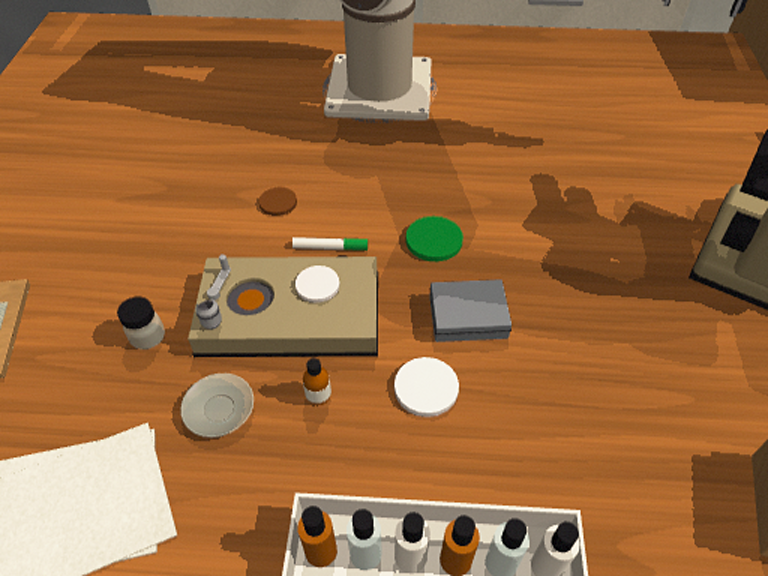

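Candidates for the plate in the top view (1.5x pixels): white disc on the base (427,292), larger white disc on the table (333,232), green (340,380) and brown (492,408). I choose the smaller white one on the base, and check it in a crop.

Run:
```python
from h import *
import pickle
o,c=pickle.load(open('top.pkl','rb'))
im=c['color'][145:230,240:360,::-1]
cv2.imwrite('pics/crop1.png',cv2.resize(im,None,fx=6.6,fy=6.6,interpolation=cv2.INTER_CUBIC))
P=pose(o,c)
for n,u,v,z in [('plate',427,292,.048),('bigwhite',333,232,.01),('recess',476,276,.04),('A',373,250,.04),('B',509,233,.04),('C',523,312,.04),('D',383,330,.04)]:
    print(n,ray(P,c['camera_matrix'],u/1.5,v/1.5,z).round(4))
```

```text
plate [ 0.5281 -0.0475  0.048 ]
bigwhite [0.6569 0.1046 0.01  ]
recess [ 0.551  -0.1342  0.04  ]
A [0.6098 0.0368 0.04  ]
B [ 0.6225 -0.1999  0.04  ]
C [ 0.4834 -0.2056  0.04  ]
D [0.471  0.0308 0.04  ]
```

View pics/crop1.png

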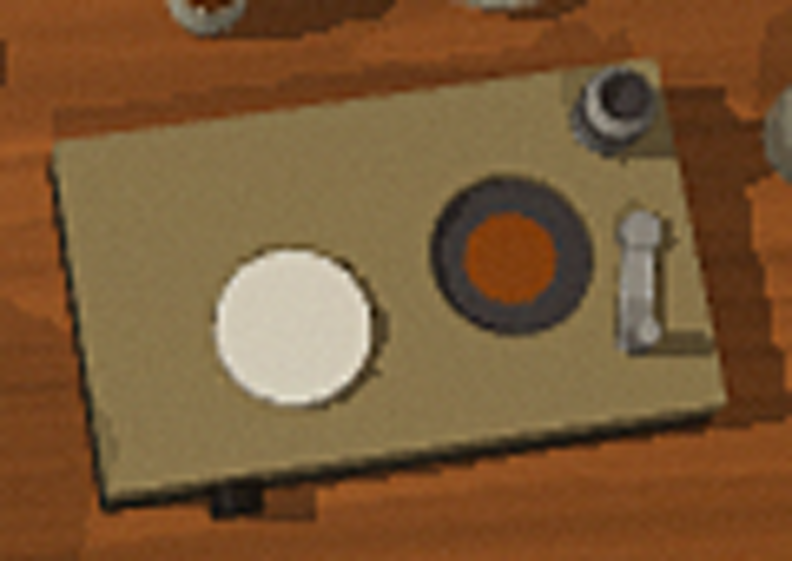

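The crop shows the 60 mm white plate centred at crop (294,327), the recess at (511,256), the clip pivot at (640,230) and the pin at about (645,325). Base corners are (55,143), (657,62), (724,405) and (105,500).

Run:
```python
from h import *
import pickle
from scipy.optimize import least_squares
o,c=pickle.load(open('top.pkl','rb')); P=pose(o,c);K=c['camera_matrix']
f=lambda u,v,z:ray(P,K,240+(u+.5)/6.6-.5,145+(v+.5)/6.6-.5,z)
pts=[(55,143,70,120),(657,62,70,-120),(724,405,-70,-120),(105,500,-70,120),(511,256,0,-50),(511,256,0,-50)]
W=np.array([f(u,v,.04)[:2] for u,v,_,_ in pts]);L=np.array([p[2:] for p in pts])/1e3
def T(p,L):
    s,co=np.sin(p[2]),np.cos(p[2]);return np.array(p[:2])+L@np.array([[co,s],[-s,co]])
r=least_squares(lambda p:(T(p,L)-W).ravel(),[.55,-.08,.05]).x
print('base',r,'res mm',((T(r,L)-W)*1e3).round(1).tolist())
seat=T(r,np.array([[0,-.05]]))[0];pl=f(294,327,.048)[:2]
print('seat',seat,f(511,256,.04)); print('plate',pl,'d',seat-pl,np.degrees(np.arctan2(*(seat-pl)[::-1])))
print('pivot',T(r,np.array([[0,-.098]])),'pintop',f(648,327,.072))
np.save('base.npy',r)
```

```text
base [ 0.54912182 -0.08428059  0.06747528] res mm [[-0.2, 1.5], [0.8, 0.5], [-1.2, -0.9], [1.0, 0.2], [-0.2, -0.7], [-0.2, -0.7]]
seat [ 0.55249302 -0.13416681] [ 0.55270917 -0.13349908  0.04      ]
plate [ 0.52959973 -0.04622115] d [ 0.02289329 -0.08794566] -75.40905296069069
pivot [[ 0.55572938 -0.18205758]] pintop [ 0.51495872 -0.17416523  0.072     ]
```

>>> {"method": "move_arm", "body": {"moves": [[[0.037,-0.047,0,-10,47],[0.074,-0.094,0,-20,47],[0.111,-0.141,0,-30,47],[0.148,-0.188,0,-40,47],[0.185,-0.235,0,-48,47]]]}}

```text
clock: 0.72
eef_pos: [0.3295, 0.2422, 0.2311]
tool_rot: [0.537, 0.844, -0.0, -0.0]
ft_force: [0.8, 0.6, 0.5]
grip_width: 0.0403
grasp_force: 0.0
```

>>> {"method": "move_arm", "body": {"moves": [[[0.037,-0.047,0,-5,47],[0.074,-0.094,0,-11,47],[0.111,-0.141,0,-11,47],[0.148,-0.188,-0.03,-11,47],[0.186,-0.233,-0.06,-11,47]]]}}

```text
clock: 1.35
eef_pos: [0.5114, 0.0146, 0.1743]
tool_rot: [0.614, 0.789, 0.0, 0.0]
ft_force: [0.2, 0.1, 0.1]
grip_width: 0.0401
grasp_force: 0.0
```

Run:
```python
from h import *
o,c=snap('wrist');P=pose(o,c);K=c['camera_matrix']
print(o['eef_pos'],R.from_quat(o['tool_rot']).as_matrix()[:2,1],o['grip_width'],o['ft_force'],o['clock'])
im=c['color'][:,:,::-1].copy()
for X in [(.5296,-.0462,.048),(.5525,-.1342,.04),list(o['eef_pos'])]:
    print(proj(P,K,X)*1.5)
cv2.imwrite('pics/w1.png',cv2.resize(im,None,fx=1.5,fy=1.5))
```

```text
[0.51135019 0.01456782 0.17433594] [0.96923303 0.24614286] 0.040056189226126325 [0.20938508 0.09640778 0.11759297] 1.35
[384.51777395 357.68740991]
[384.79047796 456.82911988]
[381.47854109 371.18582403]
```

View pics/w1.png

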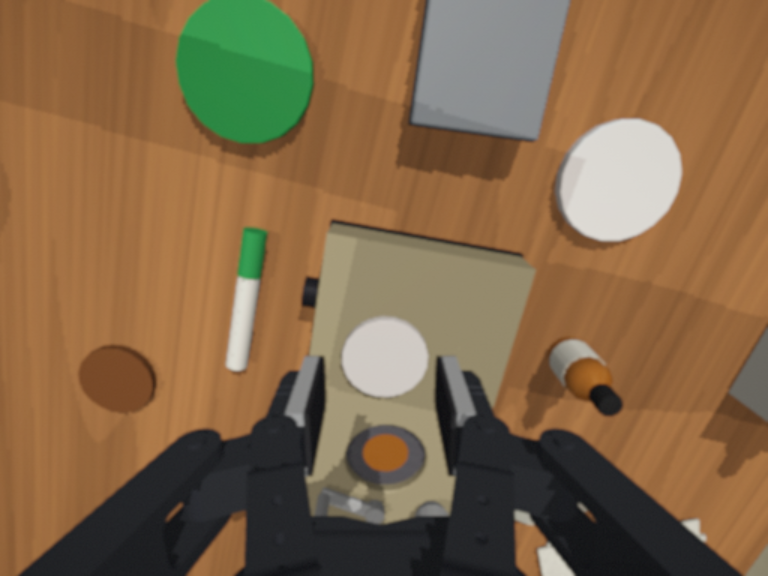

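Wrist view: plate at (384,357) and recess at (386,455), both within 2 px of where my estimates predicted. Next I lower behind the plate.

>>> {"method": "move_arm", "body": {"moves": [[[0.002,-0.009,-0.04,0,47],[0.002,-0.009,-0.08,0,47],[0.002,-0.009,-0.113,0,47],[0.002,-0.009,-0.118,0,47],[0.002,-0.009,-0.118,0,47]]]}}

```text
clock: 2.02
eef_pos: [0.5124, 0.0075, 0.0573]
tool_rot: [0.614, 0.79, -0.0, -0.0]
ft_force: [0.1, -0.7, 0.7]
grip_width: 0.0403
grasp_force: 0.0
```

>>> {"method": "move_arm", "body": {"moves": [[[0,0,-0.003,0,47],[0,0,-0.005,0,47],[0,0,-0.007,0,47],[0,0,-0.008,0,47],[0,0,-0.008,0,47]]]}}

```text
clock: 2.65
eef_pos: [0.5122, 0.0073, 0.0489]
tool_rot: [0.614, 0.789, -0.0, -0.0]
ft_force: [-0.3, 0.4, -0.7]
grip_width: 0.04
grasp_force: 0.0
```

>>> {"method": "move_arm", "body": {"moves": [[[0.004,0.001,-0.001,0,47],[0.004,0.001,-0.002,0,47],[0.004,0.001,-0.003,0,47],[0.004,0.001,-0.004,0,47],[0.004,0.001,-0.004,0,47]]]}}

```text
clock: 3.28
eef_pos: [0.5161, 0.0083, 0.0448]
tool_rot: [0.614, 0.79, -0.0, -0.0]
ft_force: [-0.2, -0.2, -0.7]
grip_width: 0.0401
grasp_force: 0.0
```

>>> {"method": "move_arm", "body": {"moves": [[[0,0,-0.001,0,47],[0,0,-0.002,0,47],[0,0,-0.003,0,47],[0,0,-0.003,0,47]]]}}

```text
clock: 3.78
eef_pos: [0.5161, 0.0083, 0.0418]
tool_rot: [0.614, 0.79, -0.0, -0.0]
ft_force: [0.1, -1.1, -0.3]
grip_width: 0.0402
grasp_force: 0.0
```

>>> {"method": "move_arm", "body": {"moves": [[[0,0,-0.001,0,47],[0,0,-0.002,0,47],[0,0,-0.002,0,47]]]}}

```text
clock: 4.15
eef_pos: [0.5161, 0.0083, 0.0398]
tool_rot: [0.614, 0.79, -0.0, -0.0]
ft_force: [0.4, -0.1, 0.9]
grip_width: 0.0398
grasp_force: 0.0
```

>>> {"method": "move_arm", "body": {"moves": [[[0,0,-0.001,0,47],[0,0,-0.002,0,47],[0,0,-0.002,0,47]]]}}

```text
clock: 4.53
eef_pos: [0.5163, 0.0083, 0.0385]
tool_rot: [0.614, 0.79, 0.0, 0.0]
ft_force: [-2.0, -0.1, 4.9]
grip_width: 0.0403
grasp_force: 2.5
```

Contact with the base top comes at TCP z of about 38.7 mm. I raise 3 mm and push.

>>> {"method": "move_arm", "body": {"moves": [[[0,0,0.003,0,47],[0.001,-0.004,0.003,0,47],[0.002,-0.008,0.003,0,47],[0.003,-0.012,0.003,0,47],[0.004,-0.016,0.003,0,47]]]}}

```text
clock: 5.15
eef_pos: [0.5203, -0.0081, 0.0408]
tool_rot: [0.614, 0.789, -0.0, -0.0]
ft_force: [-0.2, -0.1, 0.0]
grip_width: 0.0399
grasp_force: 0.0
```

>>> {"method": "move_arm", "body": {"moves": [[[0.001,-0.003,0,0,47],[0.002,-0.006,0,0,47],[0.002,-0.009,0,0,47],[0.003,-0.013,0,0,47],[0.004,-0.017,0,0,47]]]}}

```text
clock: 5.78
eef_pos: [0.5243, -0.0249, 0.0409]
tool_rot: [0.614, 0.79, 0.0, -0.0]
ft_force: [0.1, 0.3, -0.3]
grip_width: 0.0402
grasp_force: 0.2
```

>>> {"method": "move_arm", "body": {"moves": [[[0.001,-0.004,0,0,47],[0.002,-0.008,0,0,47],[0.003,-0.012,0,0,47],[0.004,-0.016,0,0,47],[0.005,-0.02,0,0,47]]]}}

```text
clock: 6.4
eef_pos: [0.5293, -0.0449, 0.0409]
tool_rot: [0.614, 0.79, -0.0, 0.0]
ft_force: [-0.1, 1.1, -0.4]
grip_width: 0.0404
grasp_force: 0.2
```

>>> {"method": "move_arm", "body": {"moves": [[[0.001,-0.004,0,0,47],[0.002,-0.008,0,0,47],[0.003,-0.012,0,0,47],[0.004,-0.016,0,0,47],[0.005,-0.02,0,0,47]]]}}

```text
clock: 7.02
eef_pos: [0.5343, -0.0649, 0.0409]
tool_rot: [0.614, 0.79, -0.0, -0.0]
ft_force: [0.1, -0.1, 0.2]
grip_width: 0.0398
grasp_force: 0.2
```

Run:
```python
from h import *
o,c=snap('wrist');P=pose(o,c);K=c['camera_matrix']
print(o['eef_pos'],o['ft_force'],o['clock'])
print(proj(P,K,(.5525,-.1342,.04))*1.5)
cv2.imwrite('pics/w2.png',cv2.resize(c['color'][:,:,::-1],None,fx=1.5,fy=1.5))
```

```text
[ 0.53430012 -0.06494497  0.04094985] [ 0.05485267 -0.07106724  0.21789826] 7.025
[382.73393431 517.97449719]
```

View pics/w2.png

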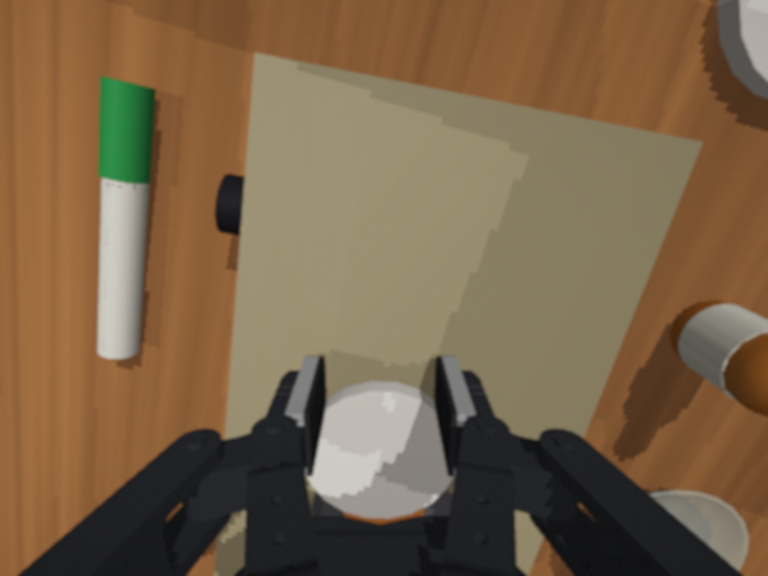

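The plate is centred between the fingers (rear edge at about (383,382)) and heading straight for the recess. I continue, more slowly.

>>> {"method": "move_arm", "body": {"moves": [[[0.001,-0.004,0,0,47],[0.002,-0.008,0,0,47],[0.003,-0.012,0,0,47],[0.004,-0.016,0,0,47],[0.005,-0.019,0,0,47]]]}}

```text
clock: 7.7
eef_pos: [0.5393, -0.084, 0.0409]
tool_rot: [0.614, 0.789, 0.0, -0.0]
ft_force: [-0.4, 1.1, 0.6]
grip_width: 0.0401
grasp_force: 0.2
```

>>> {"method": "move_arm", "body": {"moves": [[[0.001,-0.002,0,0,47],[0.001,-0.004,0,0,47],[0.002,-0.006,0,0,47],[0.002,-0.008,0,0,47],[0.003,-0.01,0,0,47]]]}}

```text
clock: 8.32
eef_pos: [0.5422, -0.0938, 0.041]
tool_rot: [0.614, 0.79, -0.0, -0.0]
ft_force: [-0.4, 0.5, 0.0]
grip_width: 0.0401
grasp_force: 0.3
```

>>> {"method": "move_arm", "body": {"moves": [[[0.0005,-0.002,0,0,47],[0.001,-0.004,0,0,47],[0.0015,-0.006,0,0,47],[0.002,-0.007,0,0,47]]]}}

```text
clock: 8.82
eef_pos: [0.5442, -0.1008, 0.0409]
tool_rot: [0.614, 0.789, -0.0, -0.0]
ft_force: [0.1, 0.0, -0.3]
grip_width: 0.0401
grasp_force: 0.1
```

Run:
```python
from h import *
o,c=snap('wrist');P=pose(o,c);K=c['camera_matrix']
print(o['eef_pos'],o['ft_force'],o['clock'])
print(proj(P,K,(.5525,-.1342,.04))*1.5)
o,c2=snap('top'); a=cv2.resize(c2['color'][145:230,240:360,::-1],(400,283),interpolation=cv2.INTER_CUBIC)
b=c['color'][100:384,112:512-0,::-1]
cv2.imwrite('pics/w3.png',cv2.resize(np.vstack([a,b[:283]]),None,fx=1.05,fy=1.05))
```

```text
[ 0.54424896 -0.10083121  0.04091187] [ 0.05756587  0.03019982 -0.28551689] 8.825
[380.86901552 446.06154341]
```

View pics/w3.png

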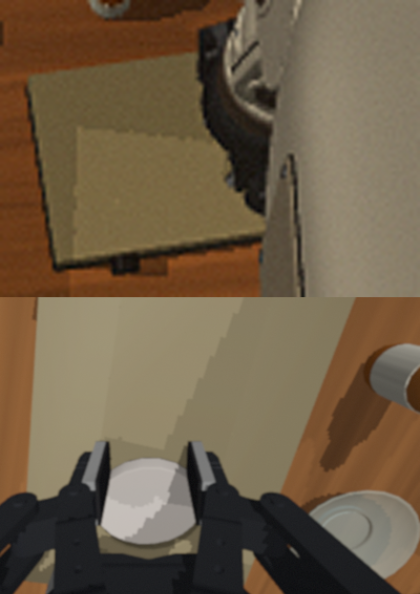

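The plate is still in the cradle with its leading edge beginning to tip. I push on in 1 mm steps.

>>> {"method": "move_arm", "body": {"moves": [[[0.0003,-0.001,0,0,47],[0.0005,-0.002,0,0,47],[0.0008,-0.003,0,0,47],[0.0008,-0.003,0,0,47]]]}}

```text
clock: 9.43
eef_pos: [0.5451, -0.1038, 0.041]
tool_rot: [0.614, 0.789, 0.0, 0.0]
ft_force: [0.2, -0.6, 0.3]
grip_width: 0.0397
grasp_force: 0.0
```

Run:
```python
from h import *
o,c=snap('wrist')
print(o['eef_pos'],o['ft_force'],o['clock'])
o,c2=snap('scene'); a=cv2.resize(c2['color'][150:260,110:270,::-1],None,fx=3.4,fy=3.4,interpolation=cv2.INTER_CUBIC)
b=cv2.resize(c['color'][200:384,180:340,::-1],(250,374))
cv2.imwrite('pics/w4.png',np.hstack([a,b]))
```

```text
[ 0.54509905 -0.10376716  0.04096725] [ 0.15670986 -0.56183187  0.28533771] 9.425
```

View pics/w4.png

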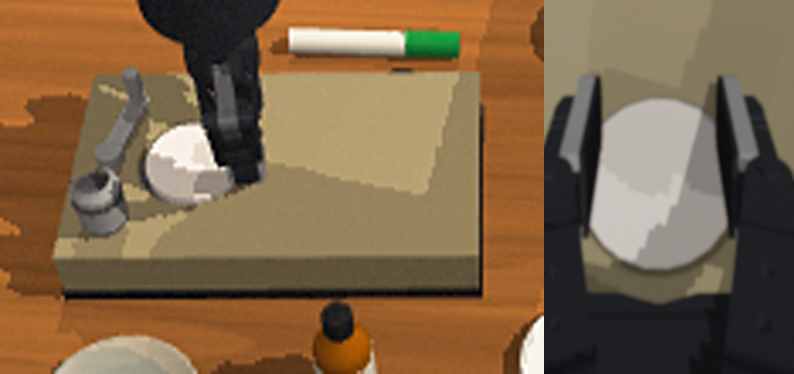

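The plate looks seated: pad force is 0 and its top is level with the base. I lift, shut the fingers and press gently on the plate centre to gauge its height.

>>> {"method": "move_arm", "body": {"moves": [[[0,0,0.025,0,47],[0,0,0.04,0,0],[0.007,-0.03,0.04,0,0],[0.007,-0.03,0.03,0,0],[0.007,-0.03,0.018,0,0]]]}}

```text
clock: 10.15
eef_pos: [0.5517, -0.1334, 0.0582]
tool_rot: [0.614, 0.789, 0.0, -0.0]
ft_force: [-0.1, 1.4, -0.1]
grip_width: -0.0001
grasp_force: 0.0
```

>>> {"method": "move_arm", "body": {"moves": [[[0,0,-0.005,0,0],[0,0,-0.01,0,0],[0,0,-0.013,0,0],[0,0,-0.015,0,0],[0,0,-0.016,0,0]]]}}

```text
clock: 10.78
eef_pos: [0.5522, -0.1336, 0.043]
tool_rot: [0.614, 0.79, 0.0, 0.0]
ft_force: [-0.6, 0.5, 0.6]
grip_width: 0.0
grasp_force: 0.0
```

>>> {"method": "move_arm", "body": {"moves": [[[0,0,-0.001,0,0],[0,0,-0.001,0,0]]]}}

```text
clock: 11.02
eef_pos: [0.5521, -0.1337, 0.042]
tool_rot: [0.614, 0.79, 0.0, 0.0]
ft_force: [0.1, 0.1, 0.6]
grip_width: -0.0003
grasp_force: 0.0
```

>>> {"method": "move_arm", "body": {"moves": [[[0,0,-0.001,0,0],[0,0,-0.0015,0,0],[0,0,-0.002,0,0],[0,0,-0.002,0,0]]]}}

```text
clock: 11.52
eef_pos: [0.552, -0.1337, 0.0401]
tool_rot: [0.614, 0.79, -0.0, 0.0]
ft_force: [-0.5, 0.7, 2.4]
grip_width: 0.0002
grasp_force: 0.9
```

>>> {"method": "move_arm", "body": {"moves": [[[0,0,-0.0003,0,0],[0,0,-0.0006,0,0],[0,0,-0.0006,0,0]]]}}

```text
clock: 11.9
eef_pos: [0.5521, -0.1337, 0.0401]
tool_rot: [0.614, 0.79, 0.0, 0.0]
ft_force: [-2.4, 1.0, 5.1]
grip_width: 0.0001
grasp_force: 3.0
```

Contact is at TCP z = 40.1 mm, so the plate is flush and home. I move clear and look at the plate and clip.

>>> {"method": "move_arm", "body": {"moves": [[[0,0,0.04,0,0],[0,0.03,0.08,10,0],[0,0.08,0.08,20,0],[-0.03,0.13,0.08,30,0],[-0.05,0.19,0.08,40,0]]]}}

```text
clock: 12.52
eef_pos: [0.5013, 0.0567, 0.1192]
tool_rot: [0.305, 0.952, 0.0, 0.0]
ft_force: [1.2, 0.4, 0.4]
grip_width: 0.0
grasp_force: 0.0
```

Run:
```python
from h import *
o,c2=snap('top'); a=cv2.resize(c2['color'][160:215,295:360,::-1],None,fx=10,fy=10,interpolation=cv2.INTER_CUBIC)
print(o['joint_pos'],o['eef_pos'],o['tool_rot'],o['clock'])
cv2.imwrite('pics/t5.png',a)
```

```text
[ 1.12523356e-01  3.27663444e-01 -1.81089545e-01  1.06200579e+00
  1.64735449e-05  7.31665440e-01] [0.50131061 0.05665347 0.11919528] [3.04650097e-01 9.52464339e-01 1.52049687e-05 1.37517371e-05] 12.525
```

View pics/t5.png

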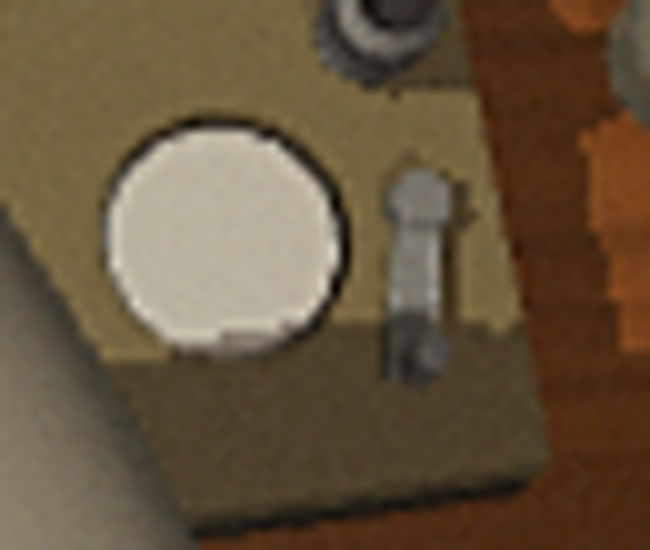

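The plate is home with an even dark ring all round it, centre (225,240). The pin top is at crop (434,353), which matches my earlier estimate. Next I plan a straddling push along the arc.

Run:
```python
from h import *
o,c=snap('top');print(ray(pose(o,c),c['camera_matrix'],295+43.4-.45,160+35.3-.45,.072))
y=np.load('base.npy')[2];pv=np.array([.5557,-.1821])
for a in [.26]+list(np.arange(.37,1.7,.11)):
    for k in [.0,.010]:
        b=np.array([-np.cos(a),np.sin(a)])*.044+np.array([np.sin(a),np.cos(a)])*k
        w=pv+[b[0]*np.cos(y)-b[1]*np.sin(y),b[0]*np.sin(y)+b[1]*np.cos(y)]
        print(round(a,2),k,w.round(4),round(90-np.degrees(a)+np.degrees(y),1),end=' | ')
    print()
```

```text
[ 0.51311732 -0.17440366  0.072     ]
0.26 0.0 [ 0.5125 -0.1737] 79.0 | 0.26 0.01 [ 0.5144 -0.1639] 79.0 | 
0.37 0.0 [ 0.5137 -0.169 ] 72.7 | 0.37 0.01 [ 0.5167 -0.1594] 72.7 | 
0.48 0.0 [ 0.5154 -0.1645] 66.4 | 0.48 0.01 [ 0.5194 -0.1553] 66.4 | 
0.59 0.0 [ 0.5176 -0.1601] 60.1 | 0.59 0.01 [ 0.5226 -0.1515] 60.1 | 
0.7 0.0 [ 0.5202 -0.1561] 53.8 | 0.7 0.01 [ 0.5261 -0.148 ] 53.8 | 
0.81 0.0 [ 0.5233 -0.1523] 47.5 | 0.81 0.01 [ 0.53  -0.145] 47.5 | 
0.92 0.0 [ 0.5267 -0.149 ] 41.2 | 0.92 0.01 [ 0.5343 -0.1424] 41.2 | 
1.03 0.0 [ 0.5306 -0.146 ] 34.9 | 1.03 0.01 [ 0.5388 -0.1403] 34.9 | 
1.14 0.0 [ 0.5347 -0.1434] 28.5 | 1.14 0.01 [ 0.5435 -0.1387] 28.5 | 
1.25 0.0 [ 0.539  -0.1414] 22.2 | 1.25 0.01 [ 0.5483 -0.1376] 22.2 | 
1.36 0.0 [ 0.5436 -0.1398] 15.9 | 1.36 0.01 [ 0.5532 -0.137 ] 15.9 | 
1.47 0.0 [ 0.5483 -0.1387] 9.6 | 1.47 0.01 [ 0.5582 -0.137 ] 9.6 | 
1.58 0.0 [ 0.5531 -0.1382] 3.3 | 1.58 0.01 [ 0.5631 -0.1376] 3.3 | 
1.69 0.0 [ 0.558  -0.1382] -3.0 | 1.69 0.01 [ 0.568  -0.1387] -3.0 |
```

>>> {"method": "move_arm", "body": {"moves": [[[0.003,-0.05,0,8,35],[0.006,-0.1,0,16,35],[0.009,-0.15,0,24,35],[0.012,-0.2,0,25,35],[0.012,-0.231,0,25,35]]]}}

```text
clock: 13.25
eef_pos: [0.5144, -0.1784, 0.1191]
tool_rot: [0.095, 0.995, -0.0, 0.0]
ft_force: [0.0, 0.5, -0.0]
grip_width: 0.03
grasp_force: 0.0
```

>>> {"method": "move_arm", "body": {"moves": [[[0,0,0,0,35],[0,0,-0.01,0,35]]]}}

```text
clock: 13.5
eef_pos: [0.5148, -0.1755, 0.1095]
tool_rot: [0.094, 0.996, 0.0, 0.001]
ft_force: [0.0, 0.3, 0.4]
grip_width: 0.0297
grasp_force: 0.0
```

Run:
```python
from h import *
o,c=snap('wrist');P=pose(o,c)
print(o['eef_pos'],R.from_quat(o['tool_rot']).as_matrix()[:2,1],o['clock'],o['grip_width'])
print(proj(P,c['camera_matrix'],(.5135,-.174,.072))*1.5,proj(P,c['camera_matrix'],o['eef_pos'])*1.5)
cv2.imwrite('pics/w6.png',cv2.resize(c['color'][:,:,::-1],None,fx=1.5,fy=1.5))
```

```text
[ 0.51476681 -0.17554789  0.10945347] [0.18669854 0.98241724] 13.5 0.029718313261243856
[387.2383141 328.5810812] [385.36417579 375.17142316]
```

View pics/w6.png

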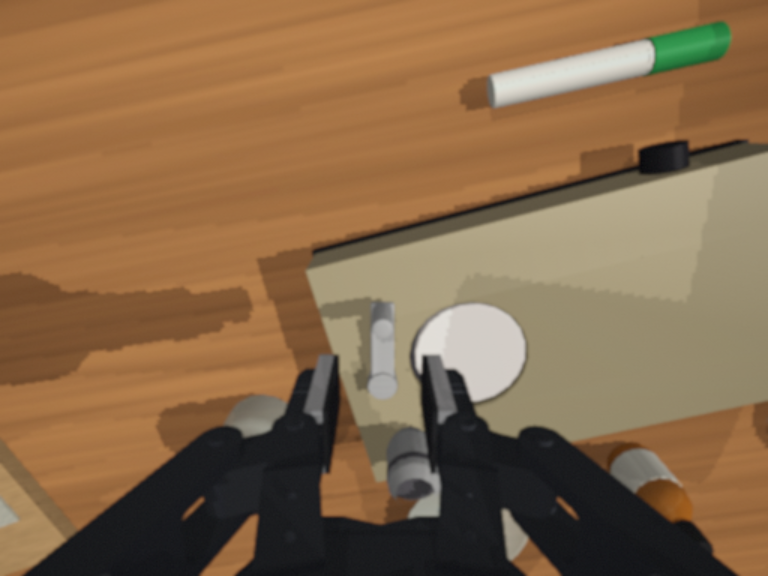

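The pin is at (383,328), 1–2 mm off prediction and well between the fingers. I descend to straddle it.

>>> {"method": "move_arm", "body": {"moves": [[[0,0,-0.02,0,35],[0,0,-0.04,0,35],[0,0,-0.053,0,35],[0,0,-0.053,0,35]]]}}

```text
clock: 14.05
eef_pos: [0.5133, -0.1742, 0.0551]
tool_rot: [0.093, 0.996, 0.0, -0.001]
ft_force: [-0.3, -0.1, -0.7]
grip_width: 0.03
grasp_force: 0.0
```

>>> {"method": "move_arm", "body": {"moves": [[[0.001,0.01,0,0,35],[0.0035,0.015,0,-6,35],[0.006,0.019,0,-13,35],[0.0095,0.0225,0,-19,35],[0.013,0.026,0,-25,35]]]}}

```text
clock: 14.68
eef_pos: [0.5276, -0.1488, 0.0573]
tool_rot: [0.308, 0.951, -0.0, 0.0]
ft_force: [-0.8, 0.2, -0.2]
grip_width: 0.0296
grasp_force: 0.5
```

>>> {"method": "move_arm", "body": {"moves": [[[0.0035,0.003,0,-6,35],[0.008,0.006,0,-13,35],[0.0125,0.008,0,-19,35],[0.017,0.0095,0,-25,35],[0.022,0.0105,0,-32,35]]]}}

```text
clock: 15.3
eef_pos: [0.5497, -0.1383, 0.0573]
tool_rot: [0.559, 0.829, 0.0, 0.001]
ft_force: [-1.3, 0.3, 0.3]
grip_width: 0.0295
grasp_force: 0.4
```

>>> {"method": "move_arm", "body": {"moves": [[[0.005,0.0005,0,-6,35],[0.01,0.0005,0,-13,35],[0.0135,0,0,-18,35],[0.0145,0,0,-18,35]]]}}

```text
clock: 15.8
eef_pos: [0.564, -0.1382, 0.0571]
tool_rot: [0.68, 0.734, 0.0, 0.0]
ft_force: [-1.9, -0.8, 1.9]
grip_width: 0.0297
grasp_force: 0.9
```

>>> {"method": "move_arm", "body": {"moves": [[[0.001,0,0,0,35],[0.002,0,0,0,35]]]}}

```text
clock: 16.05
eef_pos: [0.5643, -0.1385, 0.0564]
tool_rot: [0.68, 0.733, -0.001, -0.001]
ft_force: [-6.7, 1.0, 4.8]
grip_width: 0.0302
grasp_force: 3.0
```

The push stalls at 6.7 N, so the clip is at its stop. I back off and lift clear.

>>> {"method": "move_arm", "body": {"moves": [[[-0.006,0,0,0,35],[-0.01,0,0,0,35],[-0.01,0,0.03,0,35],[-0.01,0,0.07,0,35],[-0.01,0.05,0.08,0,35]]]}}

```text
clock: 16.68
eef_pos: [0.5586, -0.0914, 0.1397]
tool_rot: [0.682, 0.731, 0.002, 0.004]
ft_force: [0.5, 0.6, -0.7]
grip_width: 0.0299
grasp_force: 0.0
```

>>> {"method": "move_arm", "body": {"moves": [[[-0.02,0.05,0,5,35],[-0.04,0.1,0,10,35],[-0.05,0.15,0,15,35],[-0.05,0.18,0,20,35],[-0.05,0.18,0,20,35]]]}}

```text
clock: 17.3
eef_pos: [0.506, 0.0931, 0.1366]
tool_rot: [0.541, 0.841, 0.001, 0.001]
ft_force: [0.9, 0.6, 0.1]
grip_width: 0.03
grasp_force: 0.0
```

Run:
```python
from h import *
o,c=snap('top');o,d=snap('scene')
print(o['eef_pos'],o['ft_force'],o['clock'])
a=cv2.resize(c['color'][140:230,235:365,::-1],(600,415),interpolation=cv2.INTER_CUBIC)
b=cv2.resize(d['color'][160:245,115:265,::-1],(330,187),interpolation=cv2.INTER_CUBIC)
im=np.zeros((600,600,3),np.uint8);im[:415]=a;im[415:,:330]=b[:185]
cv2.imwrite('pics/f.png',im)
```

```text
[0.50597153 0.0918558  0.13654385] [-1.04298907 -1.01332888  0.09219606] 17.35
```

View pics/f.png

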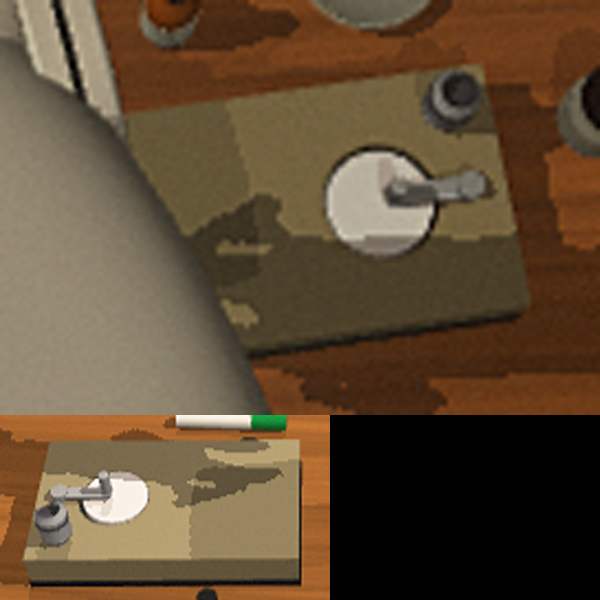

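The arm runs from the pivot (470,186) to its end (388,197), parallel to the base's long edge, so it is at the stop over the flush plate. Everything else is unmoved and the robot is clear.

```bash
python3 -c "
from workcell import job
print(job.job_done())"
```

```text
the job is handed in; nothing more can be done
None
```

The plate is flush and home in its recess, the clip is swung to its stop over it, nothing else was moved, and the job was handed in at about 17 s.

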